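Set the hub bearing nut

ROBOT

A 6-joint arm with a two-finger parallel gripper is mounted at the origin on the work surface. World frame = base frame: x ahead of the robot, y to its left, z up, the work surface at z = 0. Lengths are in m, angles in rad, forces in N, time in s.
With the tool pointing down it reaches from about 0.3 to 0.75 m from the base axis. Payload 8.5 kg.
Tool frame: the origin (TCP) lies where the fingers leave the gripper's body, on its centre line; the fingertips stand 73 mm ahead of it and the grasp point (between the pads) lies 54 mm ahead of it; z points along the fingers, x is the direction in which the jaws open and shut, and the axes are right-handed (so a half turn about z gives the same grasp; the last joint's range is limited). The gripper opens to 85 mm and grips with 20 to 120 N. Pads are 22 mm wide; open, the fingers measure 114 mm over their backs; the gripper's body (76 mm by 85 mm) begins 54 mm behind the grasp point. The pads swing forward as they close: fully open they stand 13 mm farther back than shut.
Start: joints at [0.997, 0.381, 1.297, -0, 1.464, -0.215], TCP at [0.193, 0.515, 0.304] pointing down, gripper open.
Joint ranges: [-3.11, 3.11], [-0.89, 2.33], [0.22, 2.48], [-1.42, 4.56], [0.17, 2.85], [-2.88, 2.88]. Speed limits (rad/s): [2.39, 2.39, 3.14, 3.14, 3.14, 3.14].

INTERFACE

Orientations are given as a unit quaternion [x, y, z, w].
In Python, from rig import robot, cams, order, nets gives the robot as it stands.
- The arm moves only by the tool carry_out, never from a script. Its argument "motion" is a list of rows, each a list of 3 entries, a list of its own where there are three numbers: the turn, a rotation vector about the world's x, y, z in degrees, then the shift along the world's x, y, z in mm, then the closure in counts, from 0 (fully open) to 255 (shut). In form: [[[rx, ry, rz], [x, y, z], hand], ...]. A call has 1 to 5 rows; each row is the pose to reach, as a shift and turn from the pose commanded when the call began; what a row does not reach only later rows make up. A row lasts 1/8 s, in which the tool goes at most 62.5 mm and 10.7 degrees, less where a joint would pass 70% of its speed; a pose out of reach is approached as far as the arm can. A call with a gripper value outside its range is refused whole. The fingers move at their own pace and stop on an object; "squeeze" is the grip in N (left out, the last holds). Time passes only in rows, so rows that repeat a pose let the fingers close. It gives the time, the measured TCP pose, the force and the opening at its end, in the units of the state.
- robot.sense(): the state, without advancing time (a new reading comes with each control period).
- cams.read_camera(name): name is "scene" or "top" or "wrist"; returns a dict with "frame" (480x640x3 uint8, red, green, blue), "camera_matrix" (3x3 intrinsics, pixels), "world_from_camera" (4x4, takes a point from camera to world coordinates); the wrist camera has in their place "T_tool_cam" (4x4, takes a point from camera to tool coordinates, whose origin is the TCP and whose axes are the tool frame's). Camera axes: x right, y up, looking along -z (the intrinsics and any distortion apply to the point x, -y, -z); pixel columns grow to the right and rows downward; lengths in m; the calibration is good to about 2 mm. The wrist camera is an equidistant fisheye: a pixel r from the principal point sees the ray r / f radians off the axis. A picture is of the moment at which its call begins: read the wrist's pose just before it. There is no depth.
- order.job_done(): hands the job in, once; it reports no verdict.
Trained networks look in the newest picture that a camera, given by its name, has taken for a name from the list of things; names that differ only in an ending like _2 or _b are one class to them, and where a whole thing is asked for, a point or a joint stands for the part that bears it (a point fixed in the world has none). Each returns a list of dicts, best first, with "conf" (0 to 1); they miss things now and then, are a little off and sometimes report something else, mostly with a low value. They report only what shows in the picture. A call takes as long as a camera call. They do not tell look-alikes from the thing itself.
- nets.search_frame(camera, name): "rect" ([left, top, right, bottom] in pixels, round what is visible of it).
- nets.silhouettes(camera, name): "region" (480x640 bool, what is visible of it) and "rect" ([left, top, right, bottom] in pixels, round what is visible of it).
The state is a dict: "time": time; "q": joint angles; "dq": joint speeds; "effort": joint torques, N m; "tool_pos": TCP position; "tool_rot": TCP orientation; "ft_force": force on the tool from outside, world axes, zero at the start; "ft_torque": the same for the moment, N m; "finger_gap": opening from 0.0 (shut) to 1.0 (fully open).
Only numpy, scipy, OpenCV 4.12 (cv2) and the standard library are available. Lean on these libraries where they do the work, as an engineer would, in place of code of your own. Each camera call takes 0.05 s, during which the arm holds its last target. There are 200 camera calls.

TASK

Lift the orange guard off the hub and hang it astride the horizontal bar, one leg on each side, and let go of it there without ever dropping it or tipping it over. Then screw the brass nut down clockwise until it bottoms out, back it off a quarter turn from there, and finish while still gripping the nut in that position, the fingers on opposite sides of it. Leave the other things on the bench where they are.

Things in the scene. Friction and masses are not known exactly. Their poses are not given: they have to be found in the camera images.
- guard: loose orange bent-strap guard, an upside-down U, 190 to 310 g, standing astride the nut on the hub's flange. Origin midway between its feet's undersides; z up, x from foot to foot, y across the strap (24 mm wide, 5 mm thick). Feet 14 x 30 mm at x = -48, +48 mm; gap between legs 82 mm. Above 66 mm sloped shoulders narrow it to a flat crown, 44 mm wide inside, top 93 mm up
- guard_grip (a point): where to pinch the fin on the guard's crown: 117 mm above the feet's undersides. The fin is 36 mm (guard's x) by 12 mm (guard's y: pinch along y) and rises from the crown's top, 93 mm up, to 129 mm. This point has the guard's axes
- guard_crown (a point): middle of the underside of the guard's crown, 88 mm above the feet's undersides; it rests on the bar when hung
- rail: fixed round steel hanging bar, 16 mm thick, 260 mm long between two posts (round feet 70 mm across), axis 150 mm above the bench, along this body's y axis (x is level, across the bar). Origin on the bench under the bar's middle. Hang the guard within 100 mm of the middle, its y along the bar; the crown's underside is then 158 mm up
- rail_mid (a point): middle of the bar, on its axis, 150 mm above the bench
- hub: fixed wheel hub on the bench: steel flange 160 mm across, 15 mm thick (the guard's feet stand on it; bolt heads near the rim 8 mm high), blue barrel 68 mm across up to 40 mm, washer up to 44 mm, then the nut on an upright threaded stud whose end is 87 mm up. Origin on the bench on the stud's axis; z up
- nut_top (a point): centre of the nut's top face, on the stud's axis, 78 mm above the bench when bottomed out. The nut is a knurled brass cylinder 50 mm across and 34 mm high with a white line on its top and side, along its own x; this point turns with the nut. The stud stands up to 9 mm out of it
- nut (a joint): turn of the nut on its right-hand thread, rad: 0 = bottomed out on the washer (hard stop), grows as it is unscrewed, anticlockwise from above (1.571 = a quarter turn off). Starts between 1.0 and 2.6. It stays where left; turning takes about 0.12 N m; the nut rises 4 mm per full turn
- wrench: steel open wrench, 170 mm long, lying along its x axis near the middle of the bench; origin under its middle
- bearing: steel bearing ring, 52 mm across, 28 mm bore, 16 mm high, lying flat; origin at the centre of its underside
- spray_can: upright red and blue spray can, 58 mm across, about 170 mm tall; origin at the centre of its underside
- oil_bottle: upright yellow oil bottle, 68 mm across, about 190 mm tall; origin at the centre of its underside
- grease_jar: white jar with black cap, 70 mm across, 70 mm tall; origin at the centre of its underside
- cup: open steel cup, 80 mm across, 60 mm tall; origin at the centre of its underside
- screwdriver: screwdriver, 170 mm long, lying along its x axis, on the robot's side of the bench; origin under its middle
Not all that is in view belongs to the job. Of the things that look like the hub, the largest one is meant.

How it is judged:
On the way, in this order (a step that is already met when the one before it is completed fails the run):
1. the guard hangs astride the bar, let go and at rest (x of guard_crown in the frame of rail between -0.03 and 0.03 m and y of guard_crown in the frame of rail between -0.11 and 0.11 m and z of guard_crown in the frame of rail between 0.14 and 0.18 m and angle between guard's own z axis and vertical below 0.4 rad and angle between the y axis of guard and the y axis of rail, either way round below 0.5 rad and contact force between guard and rail above 0.8 N and contact force between guard and the fingers below 0.1 N and linear speed of guard below 0.05 m/s), for 0.3 s.
2. the nut is bottomed out (value of joint nut below 0.08 rad), for 0.1 s.
At the end, for the whole second after the job is handed in: The guard hangs on the bar, astride (30 mm across, 110 mm from the middle, within 0.4 rad of upright, 0.5 rad of square), untouched, still; the nut, once bottomed out (under 0.08 rad), is at 1.571 +/- 0.3 rad, not turning, gripped with over 3 N, its axis within 20 mm of the grasp point (all of step 1 and value of joint nut between 1.27 and 1.87 rad and velocity of joint nut between -0.1 and 0.1 rad/s and contact force between the fingers and nut above 3 N and horizontal distance between the grasp point and nut_top below 0.02 m); the arm keeps its last pose, push and grip.
It fails at once if the guard is dropped, put down on the bench or tipped over (height (world z) of guard below 0.008 m or angle between guard's own z axis and vertical above 1 rad).
It fails at once if another thing on the bench is pushed away or knocked over (distance of any of wrench, bearing, spray_can, oil_bottle, grease_jar, cup, screwdriver from where it was at the start of the episode above 0.03 m).
It also fails if it takes over 70 s, if anything falls off the work surface, if the arm or the gripper's body presses on something with over 40 N, if the wrist force passes 120 N, or if a joint passes its speed limit or range.

## Working session

There is one attempt and no reset: what is moved stays moved. The work goes in short steps, Python scripts to look and compute and a tool call to move; the robot and the scene stay as the last step left them, time stands still between calls to the robot, and variables do not carry over. Pictures are saved under pics/ and viewed, about 8 in all and at most 12, crops included, and the job is handed in when it is done.

Besides the shell and the picture viewer there is one more tool, called after ">>>" in YAML: its name, and indented under it one key for each argument. carry_out: Moves the arm, as the interface text tells. Its arguments: {"type":"object","properties":{"motion":{"type":"array"},"squeeze":{"type":"number"}},"required":["motion"]}

```bash
mkdir -p pics; ls
python3 - <<'E'
from rig import robot,cams,order,nets
import cv2,numpy as np
s=robot.sense();print({k:np.round(v,3).tolist() for k,v in s.items()})
for c in ["scene","top"]:
    r=cams.read_camera(c);cv2.imwrite(f"pics/{c}0.png",r["frame"][:,:,::-1])
    print(c,np.round(r["camera_matrix"],1).tolist(),np.round(r["world_from_camera"],4).tolist(),[k for k in r])
    for n in ["guard","rail","hub","nut","wrench","bearing","spray_can","oil_bottle","grease_jar","cup","screwdriver"]:
        print(n,[(round(d["conf"],2),np.round(d["rect"]).tolist()) for d in nets.search_frame(c,n)][:3])
E
```

```text
pics
{'time': 0.0, 'q': [0.997, 0.381, 1.298, -0.0, 1.464, -0.215], 'dq': [-0.0, -0.0, 0.0, -0.001, 0.001, -0.001], 'effort': [-0.001, -44.847, -23.127, -0.0, 0.005, 0.0], 'tool_pos': [0.193, 0.515, 0.303], 'tool_rot': [0.822, 0.57, -0.001, 0.0], 'ft_force': [-0.348, -0.109, -1.054], 'ft_torque': [-0.051, -0.026, -0.019], 'finger_gap': 0.997}
scene [[600.0, 0.0, 312.3], [0.0, 600.0, 235.7], [0.0, 0.0, 1.0]] [[-0.6234, -0.6394, 0.4501, 1.1388], [0.7818, -0.4999, 0.3727, 0.5108], [-0.0133, 0.5842, 0.8115, 1.2199], [0.0, 0.0, 0.0, 1.0]] ['frame', 'camera_matrix', 'world_from_camera']
guard [(0.9, [375.0, 266.0, 414.0, 323.0]), (0.56, [253.0, 306.0, 275.0, 328.0])]
rail [(0.69, [201.0, 160.0, 317.0, 260.0])]
hub [(0.82, [461.0, 300.0, 516.0, 351.0]), (0.7, [429.0, 240.0, 480.0, 282.0]), (0.64, [358.0, 279.0, 427.0, 341.0])]
nut [(0.74, [452.0, 242.0, 471.0, 261.0]), (0.73, [393.0, 289.0, 407.0, 309.0]), (0.66, [484.0, 305.0, 500.0, 325.0])]
wrench [(0.75, [285.0, 236.0, 337.0, 286.0])]
bearing [(0.76, [254.0, 304.0, 275.0, 330.0])]
spray_can [(0.57, [135.0, 142.0, 173.0, 199.0])]
oil_bot
[... 500 characters left out ...]
466.0, 266.0]), (0.42, [492.0, 189.0, 539.0, 229.0])]
hub [(0.84, [105.0, 267.0, 157.0, 319.0]), (0.74, [181.0, 218.0, 250.0, 287.0]), (0.72, [166.0, 310.0, 217.0, 364.0])]
nut [(0.72, [198.0, 238.0, 226.0, 258.0]), (0.6, [117.0, 284.0, 136.0, 302.0]), (0.48, [178.0, 327.0, 194.0, 347.0])]
wrench [(0.69, [305.0, 209.0, 323.0, 280.0])]
bearing [(0.65, [385.0, 136.0, 418.0, 169.0]), (0.62, [201.0, 226.0, 222.0, 275.0]), (0.52, [297.0, 155.0, 322.0, 179.0])]
spray_can [(0.97, [492.0, 189.0, 538.0, 231.0])]
oil_bottle [(0.93, [82.0, 198.0, 137.0, 235.0])]
grease_jar [(0.74, [387.0, 135.0, 419.0, 170.0])]
cup [(0.8, [196.0, 114.0, 232.0, 152.0])]
screwdriver [(0.64, [295.0, 301.0, 346.0, 312.0])]
```

```bash
cat > h.py <<'E'
import numpy as np,cv2
from rig import robot,cams,order,nets
from scipy.spatial.transform import Rotation as R
def ray(c,uv):
    K,T=c["camera_matrix"],c["world_from_camera"]
    d=np.array([(uv[0]-K[0,2])/K[0,0],-(uv[1]-K[1,2])/K[1,1],-1]);return T[:3,3],T[:3,:3]@d
def atz(c,uv,z):
    o,d=ray(c,uv);return o+d*(z-o[2])/d[2]
def proj(c,P):
    K,T=c["camera_matrix"],c["world_from_camera"]
    p=(np.atleast_2d(P)-T[:3,3])@T[:3,:3]
    return np.c_[K[0,0]*p[:,0]/-p[:,2]+K[0,2],K[1,1]*p[:,1]/p[:,2]+K[1,2]]
E
python3 - <<'E'
from h import *
r=cams.read_camera("top")
im=r["frame"][:,:,::-1]
a=cv2.resize(im[180:310,60:320].copy(),(800,400),interpolation=cv2.INTER_CUBIC)
s=cv2.imread("pics/scene0.png")
b=cv2.resize(s[220:360,340:520],(257,200));c=cv2.resize(s[150:270,190:330],(233,200))
cv2.imwrite("pics/top1.png",a)
pm=np.hstack([cv2.resize(s,(800,600))]);cv2.imwrite("pics/scene1.png",pm)
ctr=lambda q:((q[0]+q[2])/2,(q[1]+q[3])/2)
for q in [(105,267,157,319),(181,218,250,287),(166,310,217,364)]:
    print("hub",atz(r,ctr(q),.008),"dia",np.linalg.norm(atz(r,(q[0],q[1]+30),.015)-atz(r,(q[2],q[1]+30),.015)))
m=nets.silhouettes("top","guard")
for d in m[:1]: 
    ys,xs=np.nonzero(d["region"]);pts=np.c_[xs,ys].astype(np.float32);print("guard",cv2.minAreaRect(pts))
m=nets.silhouettes("top","rail")
for d in m[:1]:
    ys,xs=np.nonzero(d["region"]);pts=np.c_[xs,ys].astype(np.float32);print("rail",cv2.minAreaRect(pts),xs.mean(),ys.mean())
E
```

```text
hub [0.41024634 0.40810741 0.008     ] dia 0.11835057834297387
hub [0.50544275 0.21712143 0.008     ] dia 0.15995632964842246
hub [0.31106102 0.26540461 0.008     ] dia 0.11527736879344651
guard ((211.2442169189453, 251.91517639160156), (48.56905746459961, 18.457151412963867), 86.09950256347656)
rail ((392.70562744140625, 249.3014373779297), (29.288192749023438, 144.2999267578125), 85.80233001708984) 391.6120979356697 246.74363898223714
```

View pics/top0.png

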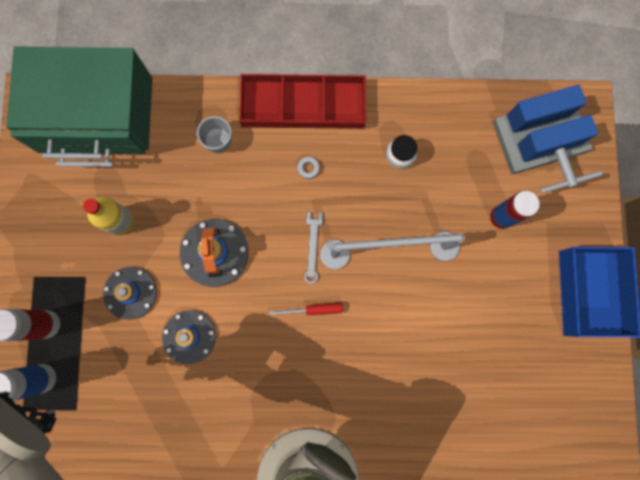

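View pics/top1.png

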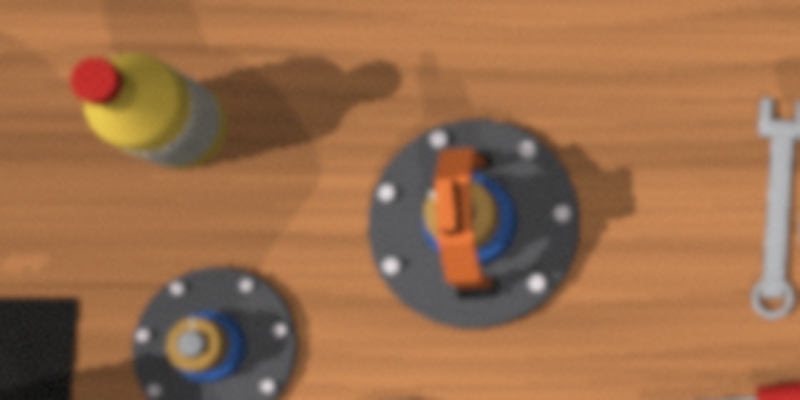

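View pics/scene1.png

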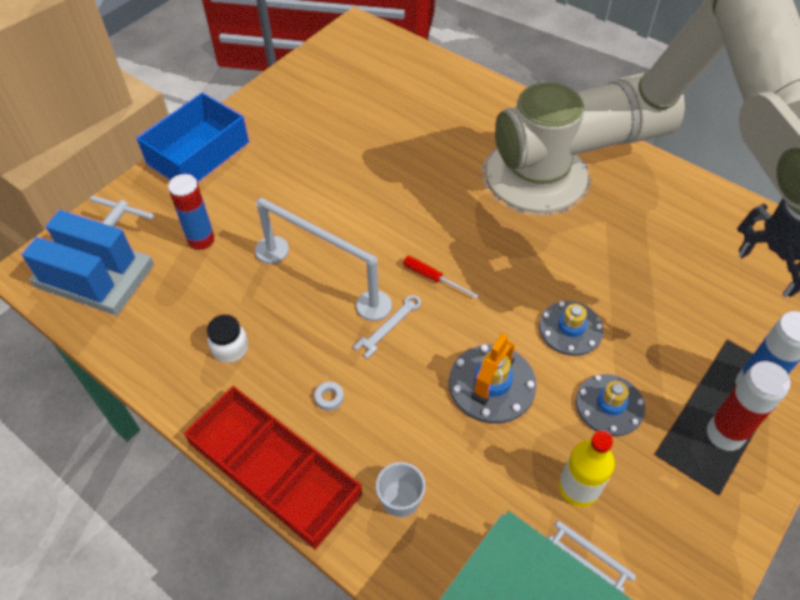

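Shown: three hub-like things in the top picture, at (131,293), (189,337) and (215,252). The one at (215,252) is the largest (160 mm against about 118 mm) and bears the orange guard, so it is the one meant; the enlarged crop confirms it. The bar runs roughly from (337,246) to (463,238). Next I fit guard and rail models to their masks.

```bash
cat > fit.py <<'E'
from h import *
from scipy.optimize import minimize
def box(x0,x1,y,z0,z1): return np.array([[x,s*y,z] for x in(x0,x1) for s in(-1,1) for z in(z0,z1)])
def guard():
    B=[box(-.027,.027,.012,.088,.093),box(-.018,.018,.006,.093,.129)]
    for s in(-1,1):
        B+=[box(s*.041,s*.046,.012,0,.066),box(s*.041,s*.055,.015,0,.005)]
        B+=[np.vstack([box(s*.041,s*.046,.012,.065,.067),box(s*.022,s*.027,.012,.088,.093)])]
    return B
def rail():
    t=np.linspace(0,6.28,17);c,s=np.cos(t),np.sin(t);B=[]
    B.append(np.vstack([np.c_[.008*c,0*c+y,.15+.008*s] for y in(-.13,.13)]))
    for y in(-.13,.13):
        B.append(np.vstack([np.c_[.035*c,y+.035*s,0*c+z] for z in(0,.008)]))
        B.append(np.vstack([np.c_[.008*c,y+.008*s,0*c+z] for z in(0,.158)]))
    return B
def rend(cam,B,p):
    m=np.zeros((480*4,640*4),np.uint8);Rz=R.from_euler("z",p[2]).as_matrix()
    for b in B:
        q=proj(cam,b@Rz.T+[p[0],p[1],p[3]])*4+1.5
        cv2.fillConvexPoly(m,cv2.convexHull(np.round(q).astype(np.int32)),1)
    return cv2.resize(m.astype(np.float32),(640,480),interpolation=cv2.INTER_AREA)
def fit(B,views,p0,z):
    def cost(p):
        c=0
        for cam,M in views:
            r=cv2.GaussianBlur(rend(cam,B,[*p,z]),(0,0),1.2);c+=((r-cv2.GaussianBlur(M,(0,0),1.2))**2).sum()
        return c
    p0=np.array(p0);S=np.vstack([p0]+[p0+d for d in np.diag([.02,.02,.15])])
    f=minimize(cost,p0,method="Nelder-Mead",options=dict(initial_simplex=S,xatol=1e-4,fatol=.01));return f.x,f.fun
def orange(im,rect):
    h=cv2.cvtColor(im,cv2.COLOR_RGB2HSV).astype(int);m=((h[...,0]<14)&(h[...,1]>195)).astype(np.float32)
    o=np.zeros_like(m);l,t,r,b=rect;o[t:b,l:r]=m[t:b,l:r];return o
E
python3 - <<'E'
from fit import *
C={n:cams.read_camera(n) for n in("top","scene")}
mg,mr={},{}
for n in C:
    mg[n]=max(nets.silhouettes(n,"guard"),key=lambda d:d["conf"])["region"].astype(np.float32)
    mr[n]=max(nets.silhouettes(n,"rail"),key=lambda d:d["conf"])["region"].astype(np.float32)
org={"top":orange(C["top"]["frame"],(195,222,232,282)),"scene":orange(C["scene"]["frame"],(368,260,420,328))}
print([(mg[n].sum(),org[n].sum(),mr[n].sum()) for n in C])
for nm,sets in(("both",("top","scene")),("top",("top",)),("scene",("scene",))):
    print("guard",nm,fit(guard(),[(C[n],mg[n]) for n in sets],(.505,.217,0),.015),fit(guard(),[(C[n],org[n]) for n in sets],(.505,.217,0),.015))
    print("rail",nm,fit(rail(),[(C[n],mr[n]) for n in sets],(.52,-.1,0),0))
E
```

```text
[(np.float32(648.0), np.float32(10.0), np.float32(2019.0)), (np.float32(704.0), np.float32(8.0), np.float32(2107.0))]
guard both (array([0.50363631, 0.22030798, 0.11404123]), np.float64(66.35786437988281)) (array([0.49956238, 0.17292467, 0.51196506]), np.float64(1076.015625))
rail both (array([ 0.51506073, -0.18991101,  0.08082395]), np.float64(78.99213409423828))
guard top (array([0.50603139, 0.21852875, 0.06396869]), np.float64(8.912811279296875)) (array([0.5065625 , 0.2173125 , 0.03046875]), np.float64(514.0955200195312))
rail top (array([ 0.51571681, -0.1916335 ,  0.08319997]), np.float64(18.269954681396484))
guard scene (array([0.50156896, 0.22142857, 0.07662077]), np.float64(29.75328254699707)) (array([0.47835137, 0.18198868, 0.48542826]), np.float64(562.8015747070312))
rail scene (array([ 0.51530158, -0.18845307,  0.08445299]), np.float64(35.24184799194336))
```

Both fits agree: guard at about (0.504, 0.219) with yaw 4°, rail at about (0.515, -0.190) with yaw 4.8°. Moving above the guard.

>>> carry_out:
  motion:
    - [[0,0,3],[39,-37,5],0]
    - [[0,0,6],[78,-74,10],0]
    - [[0,0,9],[117,-111,10],0]
    - [[0,0,12],[156,-148,10],0]
    - [[0,0,15],[195,-185,10],0]
  squeeze: 40

```text
time: 2.28
tool_pos: [0.3892, 0.3286, 0.3141]
tool_rot: [0.74, 0.673, 0.0, 0.0]
ft_force: [0.1, 0.5, 0.2]
finger_gap: 1.003
```

>>> carry_out:
  motion:
    - [[0,0,3],[39,-37,0],0]
    - [[0,0,6],[78,-74,0],0]
    - [[0,0,9],[116,-111,0],0]
    - [[0,0,9.5],[116,-111,0],0]
    - [[0,0,9.5],[116,-111,0],0]

```text
time: 2.9
tool_pos: [0.5039, 0.2191, 0.3138]
tool_rot: [0.683, 0.731, -0.0, -0.0]
ft_force: [-0.7, 0.1, -0.8]
finger_gap: 0.997
```

```bash
cat >> h.py <<'E'
def wcam():
    s=robot.sense();c=cams.read_camera("wrist");T=np.eye(4);T[:3,3]=s["tool_pos"];T[:3,:3]=R.from_quat(s["tool_rot"]).as_matrix()
    c["W"]=T@c["T_tool_cam"];return s,c
def wproj(c,P):
    K=c["camera_matrix"];p=(np.atleast_2d(P)-c["W"][:3,3])@c["W"][:3,:3];x,y,z=p[:,0],-p[:,1],-p[:,2]
    r=np.hypot(x,y);k=np.arctan2(r,z)/np.maximum(r,1e-9);return np.c_[K[0,0]*k*x+K[0,2],K[1,1]*k*y+K[1,2]]
E
python3 - <<'E'
from fit import *
s,c=wcam();print({k:np.round(s[k],3).tolist() for k in("time","q","tool_pos","tool_rot","ft_force")})
im=c["frame"][:,:,::-1].copy()
Rz=R.from_euler("z",.07).as_matrix()
for b in guard():
    q=wproj(c,b@Rz.T+[.504,.219,.015]);cv2.polylines(im,[cv2.convexHull(np.round(q).astype(np.int32))],True,(255,255,0),1)
cv2.imwrite("pics/w1.png",im)
E
```

```text
{'time': 2.9, 'q': [0.195, 0.373, 1.28, 0.0, 1.489, -1.445], 'tool_pos': [0.504, 0.219, 0.314], 'tool_rot': [0.683, 0.731, -0.0, -0.0], 'ft_force': [-0.731, 0.136, -0.792]}
```

View pics/w1.png

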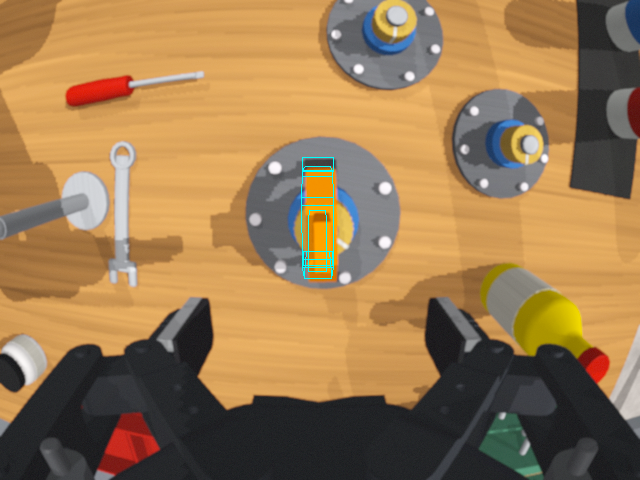

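The wrist overlay lies on the guard to within 1–2 px (fin around (320,235), hub centre (323,212)), so the fit holds. Going down and pinching.

>>> carry_out:
  motion:
    - [[0,0,0],[0,0,-40],0]
    - [[0,0,0],[0,0,-80],60]
    - [[0,0,0],[0,0,-110],100]
    - [[0,0,0],[0,0,-125],100]
    - [[0,0,0],[0,0,-125],100]

```text
time: 3.58
tool_pos: [0.5037, 0.2195, 0.1888]
tool_rot: [0.682, 0.731, -0.0, -0.0]
ft_force: [0.7, 0.8, 0.5]
finger_gap: 0.607
```

>>> carry_out:
  motion:
    - [[0,0,0],[0,0,0],255]
    - [[0,0,0],[0,0,0],255]
    - [[0,0,0],[0,0,0],255]
    - [[0,0,0],[0,0,0],255]
    - [[0,0,0],[0,0,0],255]
  squeeze: 60

```text
time: 4.2
tool_pos: [0.5044, 0.2192, 0.1899]
tool_rot: [0.682, 0.731, 0.001, 0.0]
ft_force: [-0.9, 1.7, 5.8]
finger_gap: 0.127
```

>>> carry_out:
  motion:
    - [[0,0,0],[0,0,5],255]
    - [[0,0,0],[0,0,15],255]
    - [[0,0,0],[0,0,30],255]
    - [[0,0,0],[0,0,40],255]
    - [[0,0,0],[0,0,40],255]

```text
time: 4.82
tool_pos: [0.5043, 0.219, 0.2299]
tool_rot: [0.682, 0.731, 0.001, 0.001]
ft_force: [-0.6, -0.1, -2.0]
finger_gap: 0.129
```

>>> carry_out:
  motion:
    - [[0,0,0],[0,0,40],255]
    - [[0,0,0],[0,0,85],255]
    - [[0,0,0],[0,-20,120],255]
    - [[0,0,0],[1,-60,130],255]
    - [[0,0,0.5],[2,-110,130],255]

```text
time: 5.45
tool_pos: [0.506, 0.1083, 0.3594]
tool_rot: [0.679, 0.735, 0.0, 0.0]
ft_force: [1.0, -0.2, -2.2]
finger_gap: 0.126
```

>>> carry_out:
  motion:
    - [[0,0,0],[1,-50,0],255]
    - [[0,0,0],[2,-100,0],255]
    - [[0,0,0],[3,-150,0],255]
    - [[0,0,0.5],[4,-200,0],255]
    - [[0,0,0.5],[5,-240,0],255]

```text
time: 6.08
tool_pos: [0.5108, -0.1329, 0.3584]
tool_rot: [0.676, 0.737, -0.0, -0.0]
ft_force: [0.3, 0.5, -1.4]
finger_gap: 0.128
```

>>> carry_out:
  motion:
    - [[0,0,0],[1,-19,0],255]
    - [[0,0,0],[1,-19,0],255]
    - [[0,0,0],[1,-19,0],255]

```text
time: 6.45
tool_pos: [0.5121, -0.1489, 0.3589]
tool_rot: [0.676, 0.737, 0.0, -0.0]
ft_force: [0.3, -0.3, -1.5]
finger_gap: 0.125
```

Run:
```python
from fit import *
s=robot.sense();print({k:np.round(s[k],3).tolist() for k in("time","q","tool_pos","tool_rot","ft_force","finger_gap")})
C={n:cams.read_camera(n) for n in("top","scene")}
z=s["tool_pos"][2]-.175
v=[(C[n],max(nets.silhouettes(n,"guard"),key=lambda d:d["conf"])["region"].astype(np.float32)) for n in C]
p0=(s["tool_pos"][0],s["tool_pos"][1],.08)
for dz in(-.006,0,.006): print(dz,fit(guard(),v,p0,z+dz))
im=C["scene"]["frame"][:,:,::-1].copy()
cv2.imwrite("pics/s2.png",cv2.resize(im[100:300,170:430],(780,600),interpolation=cv2.INTER_CUBIC))
```

```text
{'time': 6.45, 'q': [-0.505, 0.318, 1.235, 0.0, 1.59, -2.163], 'tool_pos': [0.512, -0.149, 0.359], 'tool_rot': [0.676, 0.737, 0.0, -0.0], 'ft_force': [0.335, -0.297, -1.519], 'finger_gap': 0.125}
-0.006 (array([ 0.50805705, -0.15195423,  0.08381477]), np.float64(589.3287963867188))
0 (array([ 0.51029827, -0.15001596,  0.11007327]), np.float64(617.635498046875))
0.006 (array([ 0.51283589, -0.14783625,  0.14201645]), np.float64(659.0594482421875))
```

View pics/s2.png

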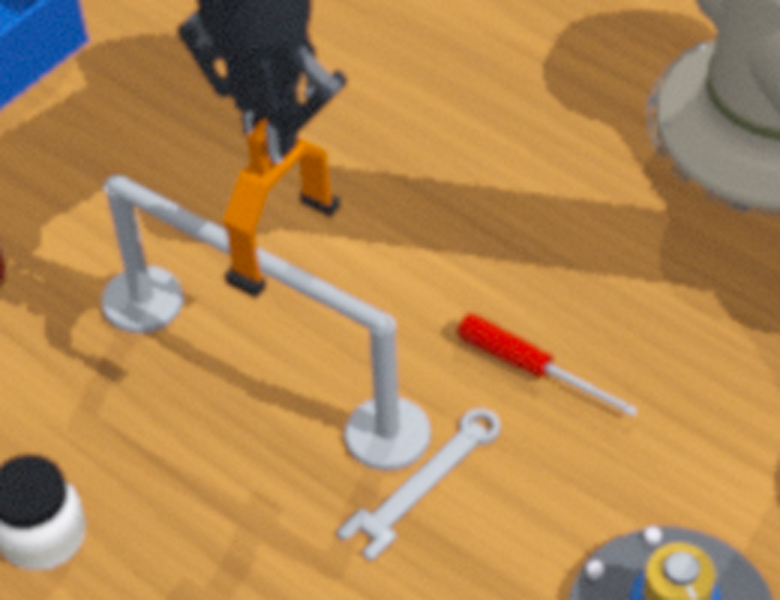

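The picture shows the guard held upright above the bar, its legs on both sides (feet near (245,282) and (320,203) in the crop). Lowering it until it touches the bar.

>>> carry_out:
  motion:
    - [[0,0,0],[0,0,-35],255]
    - [[0,0,0],[0,0,-70],255]
    - [[0,0,0],[0,0,-100],255]
    - [[0,0,0],[0,0,-107],255]
    - [[0,0,0],[0,0,-107],255]

```text
time: 7.28
tool_pos: [0.5124, -0.1499, 0.2526]
tool_rot: [0.676, 0.737, 0.0, 0.0]
ft_force: [-0.4, -0.2, -0.5]
finger_gap: 0.126
```

>>> carry_out:
  motion:
    - [[0,0,0],[0,0,-2],255]
    - [[0,0,0],[0,0,-4],255]
    - [[0,0,0],[0,0,-6],255]
    - [[0,0,0],[0,0,-6],255]

```text
time: 7.78
tool_pos: [0.5121, -0.15, 0.2459]
tool_rot: [0.676, 0.737, -0.0, -0.0]
ft_force: [0.0, 0.0, -2.2]
finger_gap: 0.13
```

>>> carry_out:
  motion:
    - [[0,0,0],[0,0,-1],255]
    - [[0,0,0],[0,0,-2],255]
    - [[0,0,0],[0,0,-2],255]

```text
time: 8.15
tool_pos: [0.5122, -0.1501, 0.2447]
tool_rot: [0.676, 0.737, 0.0, 0.001]
ft_force: [-2.0, 1.0, 4.0]
finger_gap: 0.128
```

>>> carry_out:
  motion:
    - [[0,0,0],[0,0,-1],255]
    - [[0,0,0],[0,0,-2],255]
    - [[0,0,0],[0,0,-2],255]

```text
time: 8.52
tool_pos: [0.5121, -0.15, 0.2446]
tool_rot: [0.676, 0.737, 0.0, 0.002]
ft_force: [-6.7, 3.3, 18.9]
finger_gap: 0.125
```

Contact at the expected height. Ease off, then open slowly.

>>> carry_out:
  motion:
    - [[0,0,0],[0,0,2],255]
    - [[0,0,0],[0,0,2],255]
    - [[0,0,0],[0,0,2],200]
    - [[0,0,0],[0,0,2],180]
    - [[0,0,0],[0,0,2],160]
  squeeze: 20

```text
time: 9.15
tool_pos: [0.5121, -0.1501, 0.2437]
tool_rot: [0.676, 0.737, -0.0, -0.0]
ft_force: [0.1, -0.3, 0.5]
finger_gap: 0.37
```

>>> carry_out:
  motion:
    - [[0,0,0],[0,0,0],140]
    - [[0,0,0],[0,0,0],120]
    - [[0,0,0],[0,0,10],120]
    - [[0,0,0],[0,0,30],120]
    - [[0,0,0],[0,0,60],100]

```text
time: 9.78
tool_pos: [0.512, -0.15, 0.3048]
tool_rot: [0.676, 0.737, -0.0, -0.0]
ft_force: [0.5, 0.1, -0.2]
finger_gap: 0.606
```

Run:
```python
from fit import *
s=robot.sense();print({k:np.round(s[k],3).tolist() for k in("time","q","tool_pos","tool_rot","ft_force","finger_gap")})
c=cams.read_camera("scene")
im=c["frame"][:,:,::-1].copy()
cv2.imwrite("pics/s3.png",cv2.resize(im[100:300,170:430],(780,600),interpolation=cv2.INTER_CUBIC))
s,w=wcam();cv2.imwrite("pics/w3.png",w["frame"][:,:,::-1])
```

```text
{'time': 9.775, 'q': [-0.507, 0.351, 1.341, -0.0, 1.45, -2.164], 'tool_pos': [0.512, -0.15, 0.305], 'tool_rot': [0.676, 0.737, -0.0, -0.0], 'ft_force': [0.468, 0.127, -0.189], 'finger_gap': 0.606}
```

View pics/s3.png

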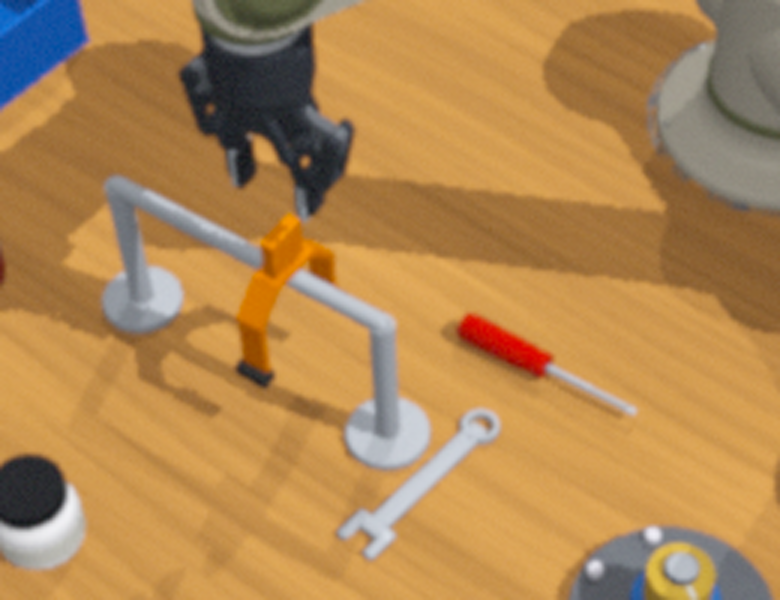

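The picture shows the guard hanging astride the bar, untouched (fin near (283,240), feet on both sides). Back over the hub to measure the nut.

>>> carry_out:
  motion:
    - [[0,0,0],[-1,50,10],50]
    - [[0,0,0],[-2,105,15],0]
    - [[0,0,0],[-3,160,15],0]
    - [[0,0,0],[-4,215,15],0]
    - [[0,0,0],[-5,270,15],0]

```text
time: 10.5
tool_pos: [0.5067, 0.1217, 0.319]
tool_rot: [0.676, 0.737, 0.0, 0.0]
ft_force: [0.2, 0.1, -0.4]
finger_gap: 0.999
```

>>> carry_out:
  motion:
    - [[0,0,0],[-1,50,0],0]
    - [[0,0,0],[-2,97,0],0]
    - [[0,0,0],[-2,97,0],0]
    - [[0,0,0],[-2,97,0],0]

```text
time: 11.0
tool_pos: [0.5051, 0.2166, 0.3188]
tool_rot: [0.676, 0.737, -0.0, 0.0]
ft_force: [0.7, -0.5, -0.5]
finger_gap: 0.999
```

```bash
cat >> h.py <<'E'
def watz(c,uv,z):
    K=c["camera_matrix"];a=(uv[0]-K[0,2])/K[0,0];b=(uv[1]-K[1,2])/K[1,1];t=np.hypot(a,b);k=np.sin(t)/t
    d=c["W"][:3,:3]@np.array([a*k,-b*k,-np.cos(t)]);o=c["W"][:3,3];return o+d*(z-o[2])/d[2]
E
python3 - <<'E'
from fit import *
s,c=wcam();print({k:np.round(s[k],3).tolist() for k in("time","q","tool_pos","tool_rot","ft_force","ft_torque","finger_gap")})
im=c["frame"][:,:,::-1].copy()
t=nets.silhouettes("wrist","hub");ctr=lambda m:np.argwhere(m)[:,::-1].mean(0)
for d in t[:4]: print("hub",d["conf"],d["rect"],watz(c,ctr(d["region"]),.015))
for d in nets.silhouettes("wrist","nut")[:4]: print("nut",d["conf"],d["rect"],watz(c,ctr(d["region"]),.07))
th=np.linspace(0,2*np.pi,40)
for p,r,z in((( .5054,.2171),.08,.015),((.5054,.2171),.025,.079),((.5054,.2171),.005,.087)):
    q=wproj(c,np.c_[p[0]+r*np.cos(th),p[1]+r*np.sin(th),0*th+z]);cv2.polylines(im,[np.round(q*4).astype(np.int32)],True,(255,255,0),1,shift=2)
cv2.imwrite("pics/w4.png",cv2.resize(im[120:310,220:430],(660,597),interpolation=cv2.INTER_CUBIC))
E
```

```text
{'time': 11.0, 'q': [0.19, 0.37, 1.271, -0.0, 1.501, -1.467], 'tool_pos': [0.505, 0.217, 0.319], 'tool_rot': [0.676, 0.737, -0.0, 0.0], 'ft_force': [0.696, -0.49, -0.533], 'ft_torque': [0.007, 0.001, -0.062], 'finger_gap': 0.999}
hub 0.93 [248.9, 132.3, 400.2, 284.1] [0.50475975 0.22375576 0.015     ]
hub 0.7 [334.2, 0.0, 446.1, 93.6] [0.3241733  0.27395055 0.015     ]
hub 0.69 [451.7, 92.5, 550.1, 199.2] [0.4141399  0.40655823 0.015     ]
hub 0.16 [306.4, 395.9, 317.9, 402.2] [0.74135088 0.22961709 0.015     ]
nut 0.95 [376.8, 1.6, 423.6, 45.0] [0.3238707  0.27015807 0.07      ]
nut 0.75 [496.8, 129.8, 543.5, 167.0] [0.41518417 0.39831696 0.07      ]
nut 0.72 [296.4, 192.0, 357.3, 257.0] [0.50546558 0.22411124 0.07      ]
nut 0.66 [0.0, 157.0, 16.4, 255.9] [ 0.53614917 -0.14366943  0.07      ]
```

View pics/w4.png

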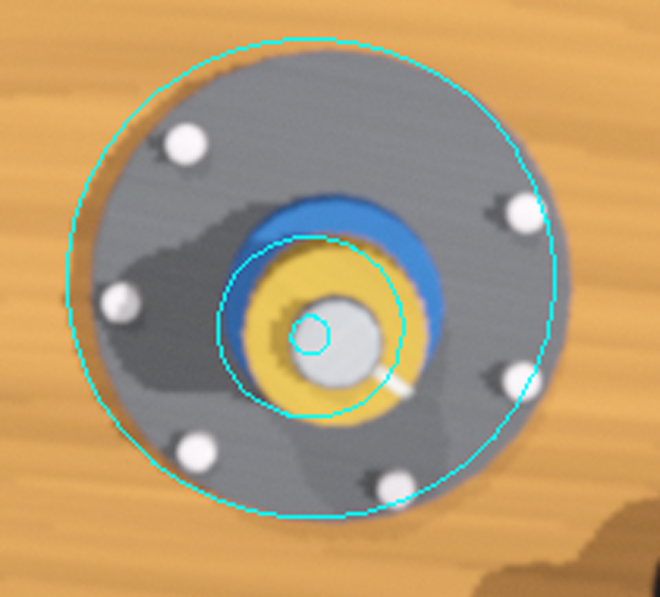

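Shown: the hub ring and nut sit about 25 crop-px (~7 mm, +y) right of the top-camera estimate; the white line runs from the stud to (410,392). Fitting the hub in every camera to settle the disagreement.

Run:
```python
from fit import *
t=np.linspace(0,6.28,33);cy=lambda r,a,b:np.vstack([np.c_[r*np.cos(t),r*np.sin(t),0*t+z] for z in(a,b)])
B=[cy(.08,0,.015),cy(.034,.015,.04),cy(.025,.044,.079),cy(.006,.079,.087)]
N=[cy(.025,.045,.079)]
s,w=wcam();C={n:cams.read_camera(n) for n in("top","scene")}
P={"wrist":wproj}
def rnd(n,B,p):
    m=np.zeros((1920,2560),np.uint8)
    for b in B:
        q=(wproj(w,b+[p[0],p[1],0]) if n=="wrist" else proj(C[n],b+[p[0],p[1],0]))*4+1.5
        cv2.fillConvexPoly(m,cv2.convexHull(np.round(q).astype(np.int32)),1)
    return cv2.resize(m.astype(np.float32),(640,480),interpolation=cv2.INTER_AREA)
for name,Bm in(("hub",B),("nut",N)):
    for n in("top","scene","wrist"):
        best=None
        for d in nets.silhouettes(n,name):
            M=d["region"].astype(np.float32)
            f=minimize(lambda p:((cv2.GaussianBlur(rnd(n,Bm,p)-M,(0,0),1.2))**2).sum(),[.505,.22],method="Nelder-Mead",options=dict(initial_simplex=[[.505,.22],[.515,.22],[.505,.23]],xatol=1e-4,fatol=.01))
            if best is None or f.fun/M.sum()<best[1]: best=(f.x,f.fun/M.sum())
        print(name,n,best)
# rail & guard in wrist check: reproject guard hub disagreement
v=[(C[n],max(nets.silhouettes(n,"guard"),key=lambda d:d["conf"])["region"].astype(np.float32)) for n in C]
print("guard hung",fit(guard(),v,(.512,-.15,.08),.07))
```

```text
hub top (array([ 1.44964844, -0.86984375]), np.float64(0.902305396380688))
hub scene (array([0.50622259, 0.22407299]), np.float64(0.002256743264874146))
hub wrist (array([0.50766774, 0.22450529]), np.float64(0.005579587621333121))
nut top (array([0.6075    , 0.01992188]), np.float64(1.5384791994006053))
nut scene (array([0.50609519, 0.22342927]), np.float64(0.1229907651490803))
nut wrist (array([0.50709954, 0.22425077]), np.float64(0.35711143440085885))Traceback (most recent call last):
  File "<stdin>", line 22, in <module>
ValueError: max() iterable argument is empty
```

Scene and wrist agree on the axis at (0.507, 0.224); the top view is blocked by the arm now. Going down on the nut.

>>> carry_out:
  motion:
    - [[0,0,0],[1,7,-40],0]
    - [[0,0,0],[1.5,7.5,-90],0]
    - [[0,0,0],[1.5,7.5,-140],0]
    - [[0,0,0],[1.5,7.5,-185],0]
    - [[0,0,0],[1.5,7.5,-192],0]

```text
time: 12.28
tool_pos: [0.5057, 0.2243, 0.1248]
tool_rot: [0.676, 0.737, -0.002, -0.002]
ft_force: [-0.0, -0.2, 0.7]
finger_gap: 0.997
```

>>> carry_out:
  motion:
    - [[0,0,0],[0,0,-4],0]
    - [[0,0,0],[0,0,-7],0]
    - [[0,0,0],[0,0,-7],60]
    - [[0,0,0],[0,0,-7],80]
    - [[0,0,0],[0,0,-7],80]

```text
time: 12.9
tool_pos: [0.5067, 0.2245, 0.1203]
tool_rot: [0.676, 0.737, 0.0, 0.0]
ft_force: [-0.6, -0.4, -0.0]
finger_gap: 0.686
```

>>> carry_out:
  motion:
    - [[0,0,0],[0,0,0],255]
    - [[0,0,0],[0,0,0],255]
    - [[0,0,0],[0,0,0],255]
    - [[0,0,0],[0,0,0],255]
    - [[0,0,0],[0,0,0],255]
  squeeze: 50

```text
time: 13.52
tool_pos: [0.5068, 0.2236, 0.1207]
tool_rot: [0.676, 0.737, -0.0, 0.001]
ft_force: [-2.8, -6.6, 7.6]
finger_gap: 0.572
```

>>> carry_out:
  motion:
    - [[0,0,-8],[0,-0.5,0],255]
    - [[0,0,-16],[0,-0.5,-0.2],255]
    - [[0,0,-24],[0,-0.5,-0.3],255]
    - [[0,0,-32],[0,-0.5,-0.4],255]
    - [[0,0,-40],[0,-0.5,-0.5],255]

```text
time: 14.15
tool_pos: [0.5069, 0.2241, 0.1203]
tool_rot: [0.888, 0.459, 0.001, 0.0]
ft_force: [-0.2, 1.6, 5.3]
finger_gap: 0.571
```

```bash
cat > st.py <<'E'
from h import *
s=robot.sense();x=R.from_quat(s["tool_rot"]).as_matrix()[:,0]
print(round(s["time"],2),"yaw",np.degrees(np.arctan2(x[1],x[0])).round(1),"q6",s["q"][5].round(3),"eff6",np.round(s["effort"][5],3),"F",np.round(s["ft_force"],1),"T",np.round(s["ft_torque"],3),"gap",round(s["finger_gap"],3),"pos",np.round(s["tool_pos"],4))
E
python3 st.py
```

```text
14.15 yaw 54.7 q6 -0.752 eff6 -1.356 F [-0.2  1.6  5.3] T [-0.067  0.254  0.094] gap 0.571 pos [0.5069 0.2241 0.1203]
```

>>> carry_out:
  motion:
    - [[0,0,-4],[0,0,0],255]
    - [[0,0,-8],[0,0,-0.1],255]
    - [[0,0,-12],[0,0,-0.2],255]
    - [[0,0,-16],[0,0,-0.2],255]
    - [[0,0,-20],[0,0,-0.3],255]

```text
time: 14.78
tool_pos: [0.5071, 0.2243, 0.12]
tool_rot: [0.954, 0.299, 0.001, -0.0]
ft_force: [0.2, 3.0, 6.1]
finger_gap: 0.568
```

```bash
python3 st.py
```

```text
14.78 yaw 34.8 q6 -0.405 eff6 -0.619 F [0.2 3.  6.1] T [0.148 0.185 0.133] gap 0.568 pos [0.5071 0.2243 0.12  ]
```

>>> carry_out:
  motion:
    - [[0,0,-3],[0,0,0],255]
    - [[0,0,-6],[0,0,-0.1],255]
    - [[0,0,-9],[0,0,-0.1],255]
    - [[0,0,-12],[0,0,-0.2],255]
    - [[0,0,-15],[0,0,-0.2],255]

```text
time: 15.4
tool_pos: [0.5074, 0.2245, 0.1198]
tool_rot: [0.985, 0.174, 0.002, 0.0]
ft_force: [2.2, 2.8, 4.3]
finger_gap: 0.569
```

```bash
python3 st.py
```

```text
15.4 yaw 20.0 q6 -0.146 eff6 0.823 F [2.2 2.8 4.3] T [ 0.417 -0.123  1.623] gap 0.569 pos [0.5074 0.2245 0.1198]
```

Torque jumped to 1.6 N m, so it has hit the stop. Checking with the white line whether the nut slipped in the grip.

```bash
python3 st.py
python3 - <<'E'
from h import *
s,c=wcam();im=c["frame"]
q=wproj(c,[[.5065,.224,.0785]])[0];print(q)
# old line in w4 frame
c0=dict(c);T=np.eye(4);T[:3,3]=[.5051,.2166,.3188];T[:3,:3]=R.from_quat([.676,.737,0,0]).as_matrix();c0["W"]=T@c["T_tool_cam"]
a,b=[watz(c0,(u/3.143+220,v/3.143+120),.079) for u,v in((375,370),(411,393))]
print("old line",a,b,np.degrees(np.arctan2(b[1]-.2243,b[0]-.507)),np.degrees(np.arctan2(*(b-a)[1::-1])))
cu,cv=int(q[0]),int(q[1]);l,t=max(cu-130,0),max(min(cv-100,280),0)
np.save("w5.npy",im)
print(l,t);cv2.imwrite("pics/w5.png",cv2.resize(im[t:t+200,l:l+260,::-1],(780,600),interpolation=cv2.INTER_CUBIC))
E
```

```text
15.4 yaw 20.0 q6 -0.146 eff6 0.823 F [2.2 2.8 4.3] T [ 0.417 -0.123  1.623] gap 0.569 pos [0.5074 0.2245 0.1198]
[315.47798516 347.91000987]
old line [0.51503358 0.23545044 0.079     ] [0.52066367 0.24598322 0.079     ] 57.782950998069246 61.87415424848297
185 247
```

View pics/w5.png

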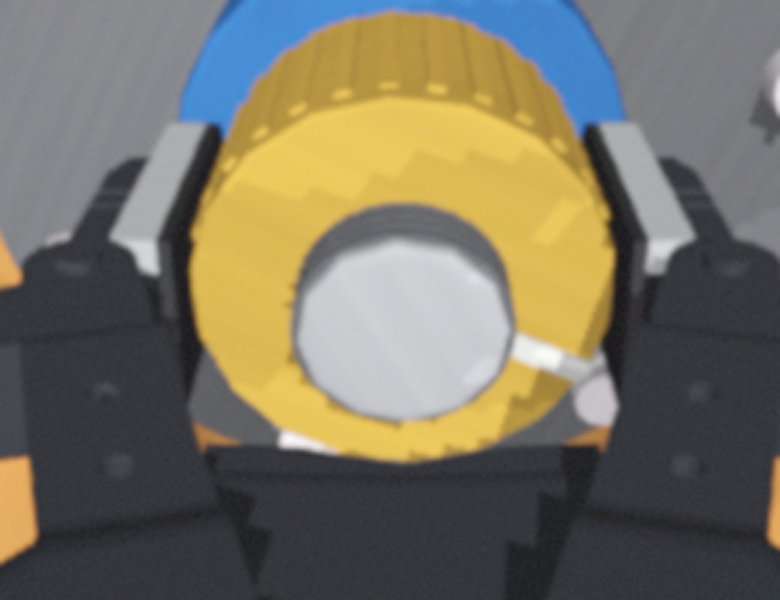

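Run:
```python
from h import *
s,c=wcam()
P=[watz(c,(u/3+185,v/3+247),.0778) for u,v in((403,278),(515,345),(603,370),(190,270),(617,250))]
for p in P: print(p.round(4),np.degrees(np.arctan2(p[1]-.2243,p[0]-.507)).round(1))
print(np.degrees(np.arctan2(*(P[2]-P[1])[1::-1])))
```

```text
[0.5067 0.2275 0.0778] 96.1
[0.5223 0.2231 0.0778] -4.6
[0.5339 0.2229 0.0778] -2.9
[0.4835 0.2198 0.0778] -169.2
[0.5285 0.2387 0.0778] 33.8
-0.7471933333191987
```

The line went from about 60° to -3° while the tool turned 75°, so the nut stopped after about 64° and the pads slipped about 10° against the stop. It is bottomed out. Now back off 91° (1° for wind-up).

>>> carry_out:
  motion:
    - [[0,0,8],[0,0,0.1],255]
    - [[0,0,16],[0,0,0.2],255]
    - [[0,0,24],[0,0,0.3],255]
    - [[0,0,32],[0,0,0.4],255]
    - [[0,0,40],[0,0,0.4],255]

```text
time: 16.12
tool_pos: [0.5067, 0.2242, 0.1202]
tool_rot: [0.865, 0.501, 0.001, -0.0]
ft_force: [-3.2, 1.2, 9.5]
finger_gap: 0.569
```

>>> carry_out:
  motion:
    - [[0,0,8],[0,0,0.1],255]
    - [[0,0,16],[0,0,0.2],255]
    - [[0,0,24],[0,0,0.3],255]
    - [[0,0,32],[0,0,0.4],255]
    - [[0,0,40],[0,0,0.4],255]

```text
time: 16.75
tool_pos: [0.5066, 0.2234, 0.1207]
tool_rot: [0.642, 0.767, -0.0, 0.0]
ft_force: [-3.9, -5.1, 11.9]
finger_gap: 0.573
```

>>> carry_out:
  motion:
    - [[0,0,5],[0,0,0.1],255]
    - [[0,0,11],[0,0,0.1],255]
    - [[0,0,11],[0,0,0.1],255]
    - [[0,0,11],[0,0,0.1],255]
    - [[0,0,11],[0,0,0.1],255]

```text
time: 17.38
tool_pos: [0.5066, 0.2232, 0.1208]
tool_rot: [0.567, 0.824, -0.0, 0.0]
ft_force: [-3.0, -5.6, 11.4]
finger_gap: 0.571
```

```bash
python3 st.py
python3 - <<'E'
from h import *
s,c=wcam();im=c["frame"]
a=cv2.resize(im[247:447,185:445,::-1],(400,308),interpolation=cv2.INTER_CUBIC)
b=cv2.resize(cams.read_camera("scene")["frame"][100:300,170:430,::-1],(400,308),interpolation=cv2.INTER_CUBIC)
cv2.imwrite("pics/w6.png",np.hstack([a,b]))
E
```

```text
17.38 yaw 111.0 q6 -1.734 eff6 0.104 F [-3.  -5.6 11.4] T [-0.631  0.576  0.05 ] gap 0.571 pos [0.5066 0.2232 0.1208]
```

View pics/w6.png

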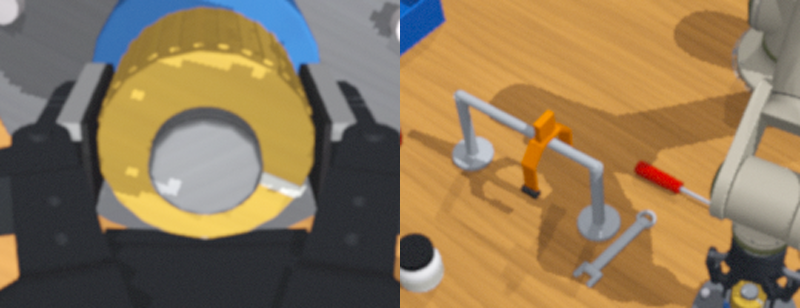

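The line holds the same place in the gripper (about (283,185)), so the nut turned with the tool by 91°. The guard still hangs on the bar, and the nut is gripped and still. Handing in.

```bash
python3 -c "
from rig import order
print(order.job_done())"; python3 st.py
```

```text
the job is handed in; nothing more can be done
None
the job is handed in; nothing more can be done
```

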